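# Release the locker tray with the pin

## Task

Turn the turret plate on the blue locker counter-clockwise to its next stop, so that its hole lies over the tray's hidden catch. Then reach through the hole with the orange-handled pin and press the catch down so that the tray springs out, and put the pin back upright in its stand, fully home. Leave the tray out, the turret in that stop, and the other things on the bench alone.

Things in the scene. Friction and masses are not known exactly. Their poses are not given: they have to be found in the camera images.
- locker: blue steel locker fixed to the bench, 240 mm deep (x), 200 wide (y), 100 high; origin: centre of its underside; front (tray side) is -x, z up. A round turret plate on its lid turns about the vertical through the origin. Marks on the lid outside the plate's rim show its three stops: red straight back (+x), over the catch; white 45 degrees either side. The plate covers the lid's 24 mm hole over the catch
- turret (a joint): turret plate angle, rad, growing counter-clockwise seen from above. Sprung stops at 0, 0.785 and 1.571; let go, it pulls itself into the nearest (about 0.15 N m takes it over the hump between). It starts in the stop at 0, its hole at the white mark on the locker's -y side; at 0.785, the next stop, its hole is at the red mark, over the catch
- turret_grip (a point): point on the turret's axis inside its orange grip bar, 133 mm above the bench, 26 above the plate. The bar is 56 mm long, 16 wide, 38 high, its top 145 mm above the bench. The frame turns with the plate: x along the bar towards the plate's hole, z up
- turret_hole (a point): centre of the access hole in the turret plate (18 mm across, 48 mm from the axis), at the plate's upper face, 107 mm above the bench; turns with the plate, a bare metal disc 140 mm across and 6 mm thick
- catch_hole (a point): fixed point of the locker straight over the catch, 107 mm above the bench (the level of the plate's upper face): where the plate's hole has to be, and where the pin goes straight down
- catch (a joint): how far the hidden red catch is pressed down, m: 0 up, 0.012 at its stop. Its flat top (30 by 46 mm) is 86 mm above the bench at 0: 21 mm below the plate's upper face. Its spring pushes up with 3 N at first, 4 to 10 N when fully down. Pressed more than 0.007 it lets the tray go; it springs back up by itself
- tray (a joint): how far the tray has come out of the locker's front, m: 0 closed and latched, 0.07 all the way out. A spring throws it out by itself, within about a second, once the catch lets go; the catch does not stop it again
- tray_front (a point): middle of the tray's grey front, 60 mm above the bench; a steel bar handle stands 27 mm out from it. The front travels 70 mm with the tray
- pin: release pin, upright in its stand: steel shaft 8 mm thick with a tapered tip, then a flange 32 mm across, then a round orange handle 24 mm thick; 150 mm long, about 160 g. Origin at the tip, z up: shaft 0 to 80 mm, flange 80 to 86, handle 86 to 150. In the stand its tip is 10 mm above the bench and the flange lies on the stand's top
- pin_tip (a point): the pin's tip, the same point as its origin
- stand: square plywood block fixed to the bench, 90 mm by 90 mm, 90 mm high, with an upright hole 17 mm across right through its middle; origin at the centre of its underside
- stand_hole (a point): centre of the mouth of the stand's hole, 90 mm above the bench
- screwdriver: bystander: a screwdriver, loose on the bench, to be left alone; origin at its underside
- wrench: bystander: a spanner, loose on the bench, to be left alone; origin at its underside
- hammer: bystander: a hammer, loose on the bench, to be left alone; origin at its underside
- spraycan: bystander: a red spray can, 66 mm across, 190 mm tall, standing, loose on the bench, to be left alone; origin at its underside
- tape: bystander: a roll of yellow tape, 100 mm across, 25 mm high, lying flat, loose on the bench, to be left alone; origin at its underside
- cog: bystander: a steel chain sprocket, about 130 mm across, 8 mm thick, lying flat behind the stand, loose on the bench, to be left alone; origin at its underside
- socket: bystander: a steel wrench socket, 32 mm across, 65 mm tall, standing near the pin's stand, loose on the bench, to be left alone; origin at its underside

How it is judged:
By the outcome, as a careful person would: the job done as asked, in the order asked, and still so for the second after the job is handed in, with the robot touching nothing.
It also fails if it takes over 69 s, if anything falls off the work surface, if the arm or the gripper's body presses on something with over 40 N, if the wrist force passes 120 N, or if a joint passes its speed limit or range.

## Robot

A 6-joint arm with a two-finger parallel gripper is mounted at the origin on the work surface. World frame = base frame: x ahead of the robot, y to its left, z up, the work surface at z = 0. Lengths are in mm, angles in degrees, forces in N, time in s.
With the tool pointing down it reaches from about 350 to 850 mm from the base axis. Payload 8.1 kg.
Tool frame: the origin (TCP) lies at the very end of the fingers, on their centre line; the grasp point (between the pads) lies 19 mm behind it; z points along the fingers, y is the line along which they close (so a half turn about z gives the same grasp; the last joint's range is limited). The gripper opens to 85 mm and grips with 20 to 120 N. Pads are 22 mm wide; open, the fingers measure 114 mm over their backs; the gripper's body (76 mm by 85 mm) begins 54 mm behind the grasp point. The pads swing forward as they close: fully open they stand 13 mm farther back than shut.
Start: joints at [-71.929, 7.471, 85.268, -0, 87.261, -4.893], TCP at [234.113, -552.446, 231.292] pointing down, gripper open.
Joint ranges: [-169.43, 169.43], [-51.17, 129.36], [1.28, 143.12], [-76.62, 256.62], [0, 156.53], [-152.29, 152.29]. Speed limits (degrees/s): [136.94, 136.94, 159.86, 180, 180, 180].

## Interface

Orientations are given as [roll, pitch, yaw] about the fixed x, y, z axes, in that order (R = Rz(yaw) Ry(pitch) Rx(roll)).
In Python, from bench import r gives the robot as it stands.
- The arm moves only by the shell command python3 -m jog 'ROWS' [FORCE]. ROWS is JSON, a list of rows, each a list of 7 numbers: the turn, a rotation vector about the tool's x, y, z in degrees, then the shift along the tool's x, y, z in mm, then the closure, from -1 (fully open) to 1 (shut), so that 0 is half open. A call has 1 to 5 rows; each row shifts and turns the commanded pose from where the row before left it, along the tool's axes as they then stand; what a row does not reach is not made up. A row lasts 1/10 s, in which the tool goes at most 50 mm and 8.59 degrees, less where a joint would pass 70% of its speed; a pose out of reach is approached as far as the arm can. A call is refused whole if a number of a shift passes 50 or a number of a turn 8.59, either way. A call with a gripper value outside its range is refused whole. The fingers move at their own pace and stop on an object; FORCE is the grip in N (left out, the last holds). Time passes only in rows, so rows that do not move let the fingers close. It gives the time, the measured TCP pose, the force, the opening and the grip force at its end, in the units of the state.
- r.sense(): the state, without advancing time (a new reading comes with each control period).
- r.snapshot(name): name is "side" or "top"; returns a dict with "pixels" (384x512x3 uint8, red, green, blue), "fx", "fy", "cx", "cy" (pixels), "k1" (the pictures are not rectified: a ray, as slopes to the right and down, at radius r is drawn at 1 + k1 r^2 times it, then the intrinsics apply), "world_to_cam" (4x4, takes a point from world to camera coordinates). Camera axes: x right, y up, looking along -z (the intrinsics and any distortion apply to the point x, -y, -z); pixel columns grow to the right and rows downward; lengths in mm; the calibration is good to about 2 mm. A picture is of the moment at which its call begins. There is no depth.
- r.hand_in(): hands the job in; it is judged then, once.
The state is a dict: "time": time; "joint_pos": joint angles; "qd": joint speeds; "joint_efforts": joint torques, N m; "tool_pos": TCP position; "tcp_rot": TCP orientation; "ft_force": force on the tool from outside, world axes, zero at the start; "wrist_torque": the same for the moment, N m; "finger_gap": finger opening in mm; "grip_force": force on a finger pad.
Only numpy, scipy, OpenCV 4.12 (cv2) and the standard library are available. Lean on these libraries where they do the work, as an engineer would, in place of code of your own. Each camera call takes 0.05 s, during which the arm holds its last target. There are 200 camera calls.

## Working session

There is one attempt and no reset: what is moved stays moved. The work goes in short steps, Python scripts to look and compute and a shell command to move; the robot and the scene stay as the last step left them, time stands still between calls to the robot, and variables do not carry over. Pictures are saved under pics/ and viewed, at most 10 in all, crops included, and the job is handed in when it is done.

```bash
mkdir -p pics
cat > h.py <<'E'
import numpy as np, cv2, pickle
from bench import r
def snap(n,tag):
    s=r.snapshot(n); pickle.dump(s,open(f'pics/{tag}.pkl','wb'))
    return s
def load(tag): return pickle.load(open(f'pics/{tag}.pkl','rb'))
def K(s): return np.array([[s['fx'],0,s['cx']],[0,s['fy'],s['cy']],[0,0,1.]])
def ray(s,u,v):
    d=np.array([s['k1'],0,0,0,0.])
    p=cv2.undistortPoints(np.array([[[u,v]]],float),K(s),d)[0,0]
    M=np.array(s['world_to_cam']); R,t=M[:3,:3],M[:3,3]
    return -R.T@t, R.T@np.array([p[0],-p[1],-1])
def atz(s,u,v,z):
    c,d=ray(s,u,v); return c+d*(z-c[2])/d[2]
def proj(s,P):
    M=np.array(s['world_to_cam']); q=M[:3,:3]@np.array(P,float)+M[:3,3]
    a,b=q[0]/-q[2],-q[1]/-q[2]; f=1+s['k1']*(a*a+b*b)
    return np.array([s['fx']*a*f+s['cx'],s['fy']*b*f+s['cy']])
def crop(s,x0,y0,x1,y1,k,fn):
    im=cv2.cvtColor(np.ascontiguousarray(s['pixels'][y0:y1,x0:x1]),cv2.COLOR_RGB2BGR)
    cv2.imwrite(fn,cv2.resize(im,None,fx=k,fy=k,interpolation=cv2.INTER_CUBIC))
E
python3 -c "
from h import *
a=snap('top','t0');b=snap('side','s0')
crop(a,0,0,512,384,1.5,'pics/t0.png');crop(b,0,0,512,384,1.5,'pics/s0.png')
for s in(a,b): print(s['fx'],s['cx'],s['cy'],s['k1'],ray(s,256,192))
print(r.sense())"
```

```text
477.55850283364316 253.4309647453309 198.54721781187502 -0.15738382848001295 (array([ 273.12385037,   -2.11375816, 1820.31549031]), array([ 0.18421746, -0.00821149, -0.98296155]))
374.0380900016822 260.4815922111023 194.6136519280281 0.003724309576584621 (array([ 341.49951041, 1196.4004696 ,  835.79118252]), array([ 0.18741982, -0.84020441, -0.509041  ]))
{'time': 0.1, 'joint_pos': array([-7.19282689e+01,  7.51002572e+00,  8.53242498e+01,  5.82571403e-04,
        8.72634800e+01, -4.89267790e+00]), 'qd': array([-0.01888391, -0.05387963, -0.18932249, -0.0575718 , -0.07935734,
       -0.03120822]), 'joint_efforts': array([ 8.16642387e-04, -5.70953679e+01, -5.01940870e+01, -2.42214328e-04,
        8.11583275e-03,  1.72490229e-05]), 'tool_pos': array([ 233.96340322, -551.94690309,  230.34562886]), 'tcp_rot': array([-1.79902650e+02, -8.91726156e-03,  2.29643732e+01]), 'ft_force': array([-0.3746899 , -0.26258465, -0.08459696]), 'wrist_torque': array([ 0.01973329, -0.04059869, -0.02130903]), 'grip_force': 0.0, 'finger_gap': 85.19032649663643}
```

View pics/t0.png

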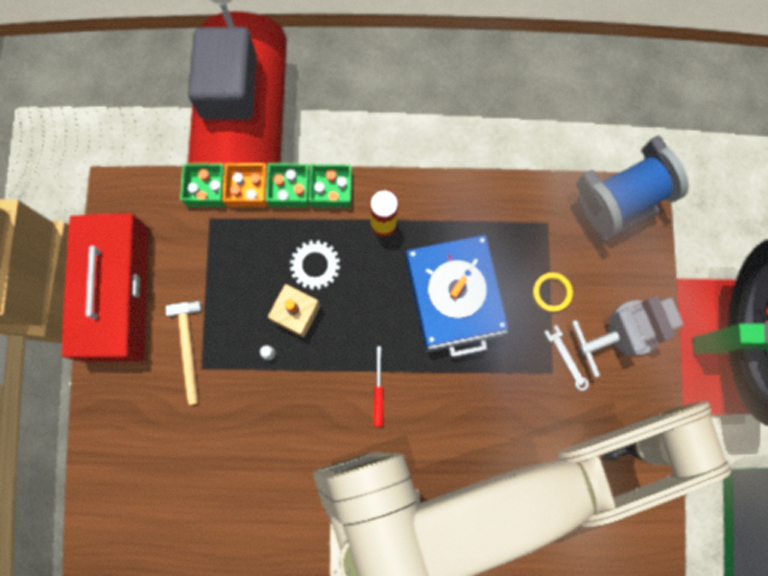

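View pics/s0.png

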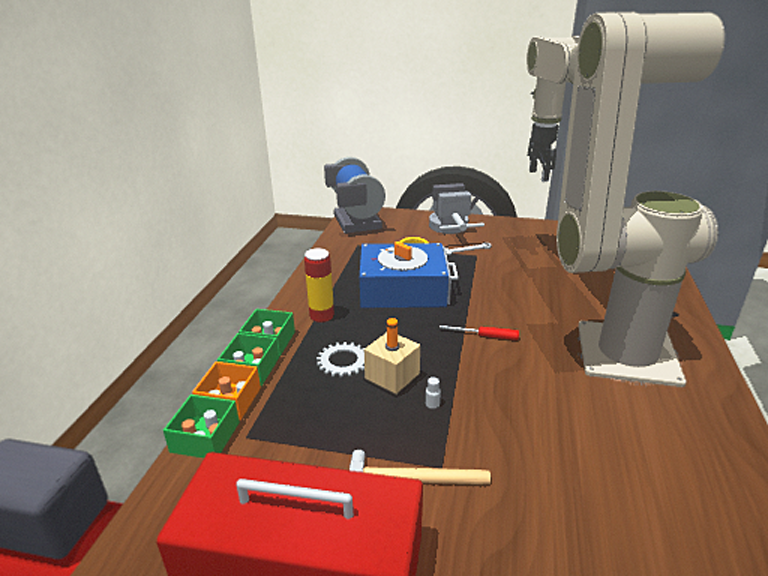

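The top view shows the locker near (457,290) of the 1.5× picture, with the stand and pin at (293,308), the socket at (267,352), the cog at (315,264) and the can at (384,210). I'll enlarge the locker and the stand next.

```bash
python3 -c "
from h import *
a=load('t0')
crop(a,260,150,350,240,6.5,'pics/lk.png')
b=load('s0')
A=cv2.resize(a['pixels'][170:245,165:235],None,fx=6,fy=6,interpolation=2);B=cv2.resize(b['pixels'][205:280,235:305],None,fx=6,fy=6,interpolation=2)
cv2.imwrite('pics/st.png',np.hstack([A,B])[:,:,::-1])
for s,u,v,z in [(a,457/1.5,290/1.5,107),(a,291/1.5,306/1.5,160),(a,267/1.5,352/1.5,65),(a,384/1.5,200/1.5,190)]: print(atz(s,u,v,z))"
```

```text
[ 591.6343605  -194.45308728  107.        ]
[538.41136216 202.23084476 160.        ]
[437.97755455 269.72181771  65.        ]
[791.15186543 -13.37495657 190.        ]
```

View pics/lk.png

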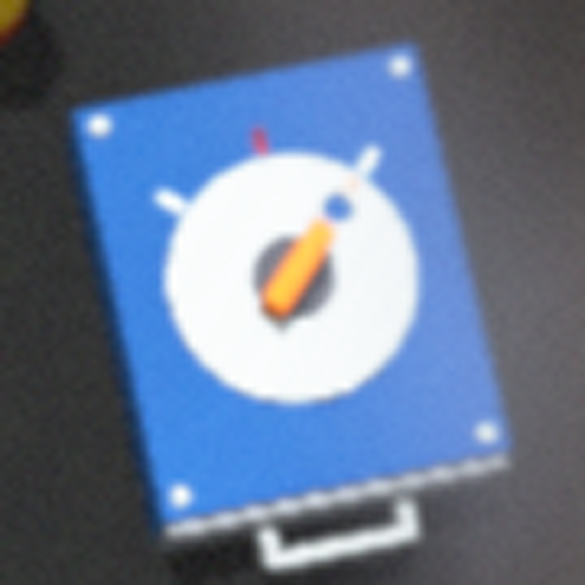

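View pics/st.png

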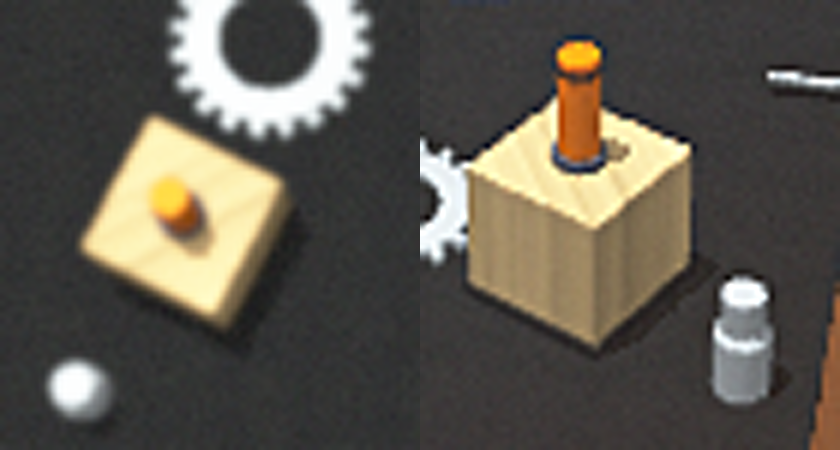

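The locker crop shows the plate centre at (292,277), its hole at (339,206), the red mark at (261,141), and the lid screws at (99,125), (400,66), (486,432) and (180,495). In the stand crop the top corners are at (153,115), (288,185), (225,328) and (80,245). The pin's top is at (175,197) from above and at (159,57) in the side view.

```bash
python3 -c "
from h import *
a=load('t0');b=load('s0')
f=lambda x,y,z:atz(a,260+(x+.5)/6.5-.5,150+(y+.5)/6.5-.5,z)
g=lambda x,y,z:atz(a,165+(x+.5)/6-.5,170+(y+.5)/6-.5,z)
c=f(292,277,107);h=f(339,206,107);print('plate',c,'hole',h,np.linalg.norm(h-c))
an=lambda d:np.degrees(np.arctan2(d[1],d[0]))
print('hole dir',an(h-c))
S=[f(*p,102) for p in[(99,125),(400,66),(486,432),(180,495)]]
print('screws mean',np.mean(S,0),'yaws',an(S[0]-S[3]),an(S[1]-S[2]),an(S[0]-S[1])-90,np.linalg.norm(S[0]-S[3]),np.linalg.norm(S[0]-S[1]))
print('red',an(f(261,141,102)-c), 'whites',an(f(371,158,102)-c),an(f(168,201,102)-c))
C=[g(*p,90) for p in[(153,115),(288,185),(225,328),(80,245)]]
print('stand',np.mean(C,0),np.linalg.norm(C[0]-C[1]),np.linalg.norm(C[1]-C[2]),an(C[0]-C[1]),an(C[1]-C[2]))
print('pintop',g(175,197,160))
c2=[(420+x,y) for x,y in[(0,0)]]
print('pintop side',atz(b,235+159.5/6-.5,205+57.5/6-.5,160))
G=lambda x,y,z:atz(b,235+(x+.5)/6-.5,205+(y+.5)/6-.5,z)
D=[G(*p,90) for p in[(48,170),(176,230),(271,152)]];print('stand side',(D[0]+D[2])/2)
print('socket',g(78,390,65),'cog',g(270,42,8), 'side top plate', [atz(b,403.5/1.5,257/1.5,107)])
"
```

```text
plate [ 595.87132956 -193.86890814  107.        ] hole [ 637.08929671 -220.84985479  107.        ] 49.26349863452039
hole dir -33.20843249132731
screws mean [ 596.5213952  -194.26554466  102.        ] yaws 12.336936002346135 12.275483391545293 12.216616657004579 215.87499561032615 176.51735285825998
red 11.783195371883208 whites -33.26213036356053 57.82510061288535
stand [542.61067032 204.57252349  90.        ] 94.73852214955393 95.76703466140191 63.2442260777688 -22.151105476375943
pintop [544.05870955 203.3040084  160.        ]
pintop side [544.60570178 214.66099749 160.        ]
stand side [544.45458804 213.72844847  90.        ]
socket [438.26106074 271.2840458   65.        ] cog [671.40618276 163.82964959   8.        ] side top plate [array([ 592.22396846, -184.53859284,  107.        ])]
```

```bash
python3 -m jog '[[0,0,0,43,-17.1,0,-1],[0,0,0,43,-17.1,0,-1],[0,0,0,43,-17.1,0,-1],[0,0,0,43,-17.1,0,-1],[0,0,0,43,-17.1,0,-1]]' 30
python3 -m jog '[[0,0,0,43,-17.1,0,-1],[0,0,0,43,-17.1,0,-1],[0,0,0,43,-17.1,0,-1],[0,0,0,43,-17.1,0,-1],[0,0,0,43,-17.1,0,-1]]'
python3 -m jog '[[0,0,0,43,-17.1,0,-1],[0,0,8,0,0,0,-1],[0,0,8,0,0,0,-1],[0,0,8,0,0,0,-1],[0,0,8,0,0,0,-1]]'
python3 -m jog '[[0,0,8,0,0,0,-1],[0,0,8,0,0,0,-1],[0,0,7.7,0,0,0,-1],[0,0,0,0,0,0,-1]]'
```

```text
time: 0.6
tool_pos: [399.5, -388.2, 230.9]
tcp_rot: [-180.0, 0.0, 22.9]
ft_force: [1.6, 0.4, -0.7]
finger_gap: 85.2
grip_force: 0.0
time: 1.1
tool_pos: [564.2, -225.5, 230.9]
tcp_rot: [-180.0, 0.0, 23.0]
ft_force: [-0.3, -1.6, -0.3]
finger_gap: 85.3
grip_force: 0.0
time: 1.6
tool_pos: [596.1, -194.3, 230.5]
tcp_rot: [-180.0, 0.1, -9.3]
ft_force: [0.8, -1.4, -0.0]
finger_gap: 85.5
grip_force: 0.0
time: 2.0
tool_pos: [596.0, -194.6, 230.7]
tcp_rot: [180.0, 0.1, -32.9]
ft_force: [-0.9, -0.9, -0.7]
finger_gap: 85.6
grip_force: 0.0
```

```bash
python3 -m jog '[[0,0,0,0,0,40,-1],[0,0,0,0,0,40,-1],[0,0,0,0,0,20,-1],[0,0,0,0,0,13,-1],[0,0,0,0,0,0,-1]]'
python3 -c "
from h import *
a=snap('top','t1');b=snap('side','s1')
A=cv2.resize(a['pixels'][150:240,260:350],None,fx=4.4,fy=4.4,interpolation=2);B=cv2.resize(b['pixels'][110:200,230:320],None,fx=4.4,fy=4.4,interpolation=2)
cv2.imwrite('pics/g1.png',np.hstack([A,B])[:,:,::-1])
p=r.sense()['tool_pos'];print(p,proj(b,p),(proj(b,p)-[230,110])*4.4+[396,0])"
```

```text
time: 2.5
tool_pos: [594.9, -194.1, 115.9]
tcp_rot: [180.0, 0.2, -32.6]
ft_force: [-0.1, -0.1, 0.4]
finger_gap: 85.6
grip_force: 0.0
[ 596.86032947 -194.97212848  119.41949173] [268.39178204 167.50489985] [564.92384099 253.02155933]
```

View pics/g1.png

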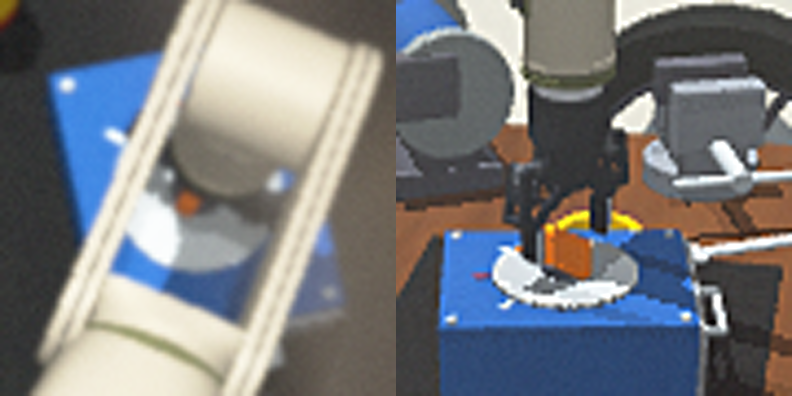

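The side view shows the fingers straddling the orange bar, which is at about (570,250), with the near fingertip at (532,262). I'll close gently and watch the force.

```bash
python3 -m jog '[[0,0,0,0,0,0,0.3],[0,0,0,0,0,0,0.3],[0,0,0,0,0,0,0.5],[0,0,0,0,0,0,0.5]]' 20
python3 -m jog '[[0,0,0,0,0,0,1],[0,0,0,0,0,0,1],[0,0,0,0,0,0,1]]' 20; python3 -m jog '[[0,0,0,0,0,0,1],[0,0,0,0,0,0,1],[0,0,0,0,0,0,1]]' 20
```

```text
time: 3.0
tool_pos: [596.6, -194.8, 119.0]
tcp_rot: [-180.0, -0.1, -32.7]
ft_force: [0.3, 0.4, 1.4]
finger_gap: 28.2
grip_force: 0.0
time: 3.3
tool_pos: [597.0, -193.9, 118.9]
tcp_rot: [-179.9, -0.1, -32.7]
ft_force: [2.1, 4.8, 2.1]
finger_gap: 15.4
grip_force: 28.1
time: 3.6
tool_pos: [597.0, -193.9, 118.9]
tcp_rot: [-179.9, -0.0, -32.7]
ft_force: [2.3, 4.8, 1.6]
finger_gap: 15.3
grip_force: 28.1
```

```bash
python3 -m jog '[[0,0,-6,0,-0.5,0,1],[0,0,-6,0,0,0,1],[0,0,-6,0,0,0,1],[0,0,-6,0,0,0,1]]' 40
python3 -m jog '[[0,0,-6,0,0,0,1],[0,0,-6,0,0,0,1],[0,0,-6,0,0,0,1],[0,0,-3,0,0,0,1],[0,0,0,0,0,0,1]]'; python3 -c "
from h import *
print(r.sense())"
```

```text
time: 4.0
tool_pos: [597.0, -194.1, 118.9]
tcp_rot: [-180.0, -0.1, -8.5]
ft_force: [0.0, 3.1, 2.6]
finger_gap: 15.5
grip_force: 41.5
time: 4.5
tool_pos: [597.0, -194.2, 118.9]
tcp_rot: [180.0, -0.1, 12.3]
ft_force: [0.9, 1.5, 2.8]
finger_gap: 15.5
grip_force: 41.6
{'time': 4.5, 'joint_pos': array([-2.27083302e+01,  1.59831605e+01,  8.75330839e+01,  1.35314157e-02,
        7.64220611e+01,  5.49672062e+01]), 'qd': array([ 0.07845603, -0.09746292, -0.0289883 , -0.04089575, -0.04245629,
        3.875461  ]), 'joint_efforts': array([ -1.45910092, -60.04274368, -45.84198117,  -0.60173515,
         0.12814241,  -1.04117062]), 'tool_pos': array([ 596.99633086, -194.23774238,  118.89666837]), 'tcp_rot': array([ 1.79975358e+02, -5.80691149e-02,  1.23213065e+01]), 'ft_force': array([0.9145074 , 1.51052245, 2.83028295]), 'wrist_torque': array([ 0.19878617, -0.16861603,  0.06891765]), 'grip_force': 41.61043167114258, 'finger_gap': 15.53320552225371}
```

```bash
python3 -m jog '[[0,0,0,0,0,0,-1],[0,0,0,0,0,0,-1],[0,0,0,0,0,0,-1],[0,0,0,0,0,0,-1],[0,0,0,0,0,-10,-1]]'
python3 -m jog '[[0,0,0,0,0,-35,-1],[0,0,0,0,0,-40,-1],[0,0,0,0,0,-30,-1],[0,0,0,3.6,-44.5,0,-1],[0,0,0,3.6,-44.5,0,-1]]'
python3 -m jog '[[0,0,0,3.6,-44.5,0,-1],[0,0,0,3.6,-44.5,0,-1],[0,0,0,3.6,-44.5,0,-1],[0,0,0,3.6,-44.5,0,-1],[0,0,0,3.6,-44.5,0,-1]]'
python3 -m jog '[[0,0,0,3.6,-44.5,0,-1],[0,0,0,3.6,-44.5,0,-1],[0,0,0,0,0,0,-1],[0,0,0,0,0,0,-1]]'
python3 -c "
from h import *
a=snap('top','t2');b=snap('side','s2')
A=cv2.resize(a['pixels'][150:240,260:350],None,fx=4.4,fy=4.4,interpolation=2);B=cv2.resize(b['pixels'][160:280,225:345],None,fx=3.3,fy=3.3,interpolation=2)
cv2.imwrite('pics/g2.png',np.hstack([A,B])[:,:,::-1])
p=r.sense()['tool_pos'];print(p,(proj(b,p)-[225,160])*3.3+[396,0])"
```

```text
time: 5.0
tool_pos: [595.3, -193.9, 126.7]
tcp_rot: [-179.9, 0.2, 12.2]
ft_force: [0.1, 0.1, -0.4]
finger_gap: 84.9
grip_force: 0.0
time: 5.5
tool_pos: [585.4, -106.1, 236.1]
tcp_rot: [179.9, -0.2, 12.1]
ft_force: [-0.0, 0.9, -1.1]
finger_gap: 85.3
grip_force: 0.0
time: 6.0
tool_pos: [554.6, 117.2, 234.4]
tcp_rot: [180.0, -0.1, 12.2]
ft_force: [1.2, 0.1, 0.0]
finger_gap: 85.5
grip_force: 0.0
time: 6.4
tool_pos: [542.9, 205.0, 234.0]
tcp_rot: [180.0, -0.0, 12.4]
ft_force: [0.4, -1.0, -0.3]
finger_gap: 85.5
grip_force: 0.0
[543.3694425  203.18586118 233.75775851] [518.44554287 107.89248044]
```

View pics/g2.png

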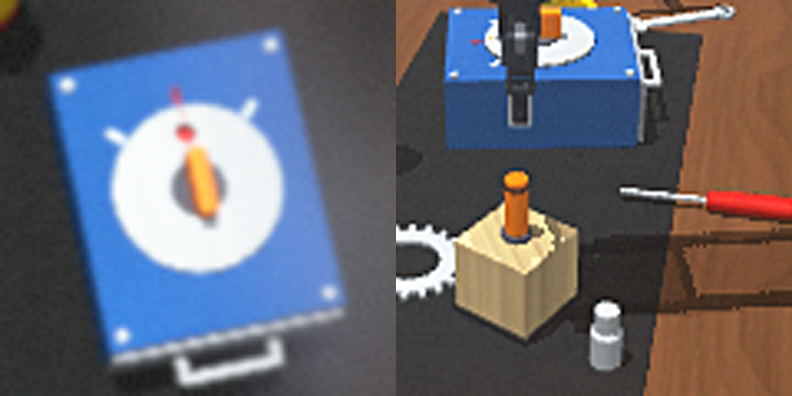

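The turret is in its stop: the red catch shows through the hole at (186,132) in the crop. In the side view the gripper column is 519 and the pin column 516.

```bash
python3 -c "
from h import *
a=load('t2');b=load('s2')
print(atz(a,260+186.5/4.4-.5,150+132.5/4.4-.5,107), atz(a,260+198/4.4-.5,150+188/4.4-.5,107))
for x in(541,543.5,546):
  for y in(204,): print(x,(proj(b,[x,y,160])-[225,160])*3.3+[396,0])
print((proj(b,[543.4,204,240])-[225,160])*3.3+[396,0])"
```

```text
[ 642.77895474 -184.55525966  107.        ] [ 595.74118709 -193.86805088  107.        ]
541 [520.82700628 172.93052963]
543.5 [518.33883852 172.65628338]
546 [515.85246104 172.38223623]
[518.22861868 102.67963605]
```

```bash
python3 -m jog '[[0,0,0,1,0,40,-1],[0,0,0,0,0,40,-1],[0,0,0,0,0,30,-1],[0,0,0,0,0,12,-1],[0,0,0,0,0,0,-1]]'
python3 -m jog '[[0,0,0,0,0,0,0.3],[0,0,0,0,0,0,0.3],[0,0,0,0,0,0,0.4],[0,0,0,0,0,0,0.5],[0,0,0,0,0,0,0.5]]' 20
python3 -m jog '[[0,0,0,0,0,0,1],[0,0,0,0,0,0,1],[0,0,0,0,0,0,1],[0,0,0,0,0,0,1]]' 20
```

```text
time: 7.0
tool_pos: [543.0, 202.6, 109.5]
tcp_rot: [180.0, 0.2, 12.2]
ft_force: [0.2, -0.7, -0.4]
finger_gap: 85.1
grip_force: 0.0
time: 7.5
tool_pos: [544.8, 204.6, 112.5]
tcp_rot: [-180.0, -0.1, 12.3]
ft_force: [-0.2, 1.2, 4.9]
finger_gap: 23.2
grip_force: 23.2
time: 7.9
tool_pos: [544.8, 204.6, 112.5]
tcp_rot: [-180.0, -0.1, 12.3]
ft_force: [-0.2, 1.9, 5.9]
finger_gap: 23.4
grip_force: 23.3
```

```bash
python3 -m jog '[[0,0,0,0,0,0,1],[0,0,0,0,0,0,1],[0,0,0,0,0,-15,1],[0,0,0,0,0,-30,1],[0,0,0,0,0,-40,1]]' 60
python3 -m jog '[[0,0,0,0,0,-40,1],[0,0,0,0,0,-30,1],[0,0,0,0,0,0,1],[0,0,0,1.5,20,0,1],[0,0,0,1.5,40,0,1]]'
python3 -m jog '[[0,0,0,1.5,45,0,1],[0,0,0,1.5,45,0,1],[0,0,0,1.5,45,0,1],[0,0,0,1.5,45,0,1],[0,0,0,1.5,45,0,1]]'
python3 -m jog '[[0,0,0,1.5,45,0,1],[0,0,0,1.5,45,0,1],[0,0,0,1.5,26,0,1],[0,0,0,0,0,0,1]]'
python3 -m jog '[[0,0,0,0,0,30,1],[0,0,0,0,0,13,1],[0,0,0,0,0,0,1],[0,0,0,0,0,0,1]]'
python3 -c "
from h import *
a=snap('top','t3');b=snap('side','s3')
crop(b,235,95,325,185,6.6,'pics/g3.png')
p=r.sense()['tool_pos'];print(p)
P=[643.5,-184.2,107];q=p-[0,0,102.5]
f=lambda P:(proj(b,P)-[235,95])*6.6
print(f(P),f(q),f([597,-194,107]),f([597,-194,145]))"
```

```text
time: 8.4
tool_pos: [542.2, 203.6, 195.2]
tcp_rot: [180.0, 0.3, 12.3]
ft_force: [0.7, 0.4, -1.9]
finger_gap: 22.4
grip_force: 58.8
time: 8.9
tool_pos: [558.9, 147.6, 265.9]
tcp_rot: [-179.9, 0.1, 12.5]
ft_force: [0.2, -0.4, -2.4]
finger_gap: 22.6
grip_force: 59.0
time: 9.4
tool_pos: [614.4, -73.8, 265.4]
tcp_rot: [-180.0, 0.1, 12.3]
ft_force: [1.5, 0.6, -1.9]
finger_gap: 22.5
grip_force: 59.0
time: 9.8
tool_pos: [643.1, -188.4, 264.4]
tcp_rot: [-180.0, 0.2, 12.0]
ft_force: [-0.1, 0.9, -1.4]
finger_gap: 22.7
grip_force: 59.2
time: 10.2
tool_pos: [643.5, -183.6, 223.1]
tcp_rot: [-180.0, 0.1, 12.3]
ft_force: [0.1, 0.3, -1.2]
finger_gap: 22.6
grip_force: 59.2
[ 644.47240387 -184.17727249  224.83590494]
[145.84155872 496.94915415] [144.12212681 475.47485514] [219.77505399 496.46936178] [220.13715398 443.14963016]
```

View pics/g3.png

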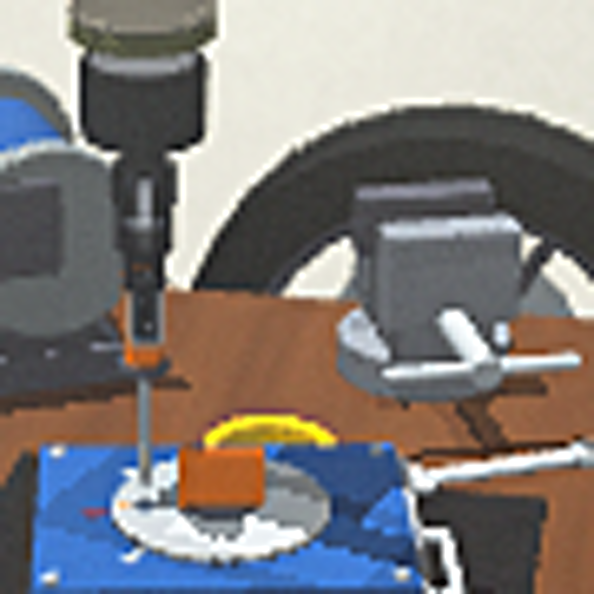

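The pin hangs upright with its tip at (147,485). It is lined up over the hole, which is at about (147,503), to within about 1.5 mm, so I'll lower it gently.

```bash
python3 -m jog '[[0,0,0,0,0,8,1],[0,0,0,0,0,6,1],[0,0,0,0,0,4,1],[0,0,0,0,0,0,1]]'
python3 -m jog '[[0,0,0,0,0,5,1],[0,0,0,0,0,5,1],[0,0,0,0,0,4,1],[0,0,0,0,0,0,1]]'
```

```text
time: 10.7
tool_pos: [643.3, -184.3, 203.9]
tcp_rot: [-179.9, 0.1, 12.3]
ft_force: [-0.5, 0.1, -2.5]
finger_gap: 22.8
grip_force: 59.2
time: 11.1
tool_pos: [643.4, -184.3, 190.1]
tcp_rot: [-179.9, 0.1, 12.3]
ft_force: [-0.6, -0.5, -1.8]
finger_gap: 22.6
grip_force: 59.2
```

```bash
python3 -m jog '[[0,0,0,0,0,4,1],[0,0,0,0,0,3,1],[0,0,0,0,0,0,1]]'
python3 -m jog '[[0,0,0,0,0,2,1],[0,0,0,0,0,2,1],[0,0,0,0,0,0,1],[0,0,0,0,0,0,1]]'
python3 -c "
from h import *
b=snap('side','s4')
crop(b,235,95,325,185,6.6,'pics/g4.png')
d=abs(b['pixels'].astype(int)-load('s3')['pixels']).sum(2)[165:195,285:330];print((d>100).sum())"
```

```text
time: 11.4
tool_pos: [644.2, -184.6, 184.8]
tcp_rot: [180.0, -0.0, 12.3]
ft_force: [-0.2, 0.2, 2.3]
finger_gap: 22.6
grip_force: 59.8
time: 11.8
tool_pos: [644.1, -184.6, 180.5]
tcp_rot: [180.0, -0.0, 12.3]
ft_force: [-0.0, 0.4, 4.2]
finger_gap: 23.1
grip_force: 59.8
360
```

View pics/g4.png

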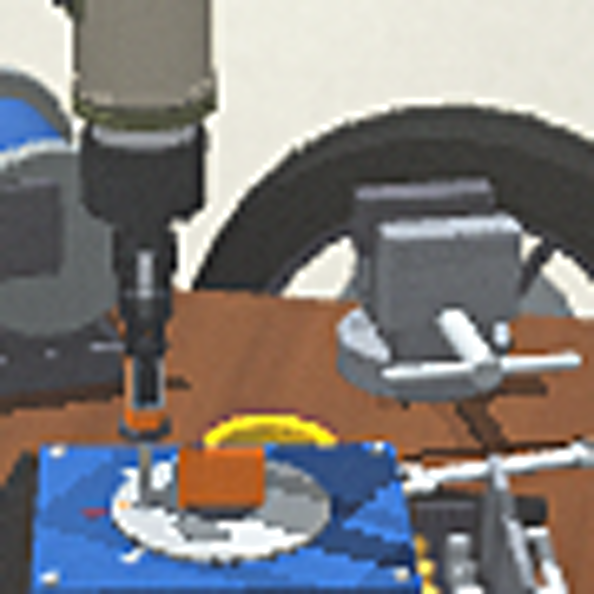

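The tray is out, with its front at about (505,520). I'll withdraw the pin and retrace the path.

```bash
python3 -m jog '[[0,0,0,0,0,-15,1],[0,0,0,0,0,-29,1],[0,0,0,0,0,-40,1],[0,0,0,0,0,0,1],[0,0,0,-1.5,-20,0,1]]'
python3 -m jog '[[0,0,0,-1.5,-45,0,1],[0,0,0,-1.5,-45,0,1],[0,0,0,-1.5,-45,0,1],[0,0,0,-1.5,-45,0,1],[0,0,0,-1.5,-45,0,1]]'
python3 -m jog '[[0,0,0,-1.5,-45,0,1],[0,0,0,-1.5,-45,0,1],[0,0,0,-1.5,-40,0,1],[0,0,0,-1.5,-26,0,1],[0,0,0,0,0,0,1]]'
python3 -m jog '[[0,0,0,0,0,30,1],[0,0,0,0,0,15,1],[0,0,0,0,0,0,1],[0,0,0,0,0,0,1]]'
python3 -c "
from h import *
b=snap('side','s5')
B=cv2.resize(b['pixels'][170:260,235:325],None,fx=6.6,fy=6.6,interpolation=2);cv2.imwrite('pics/g5.png',B[:,:,::-1])
p=r.sense()['tool_pos'];f=lambda P:(proj(b,P)-[235,170])*6.6
print(p,f(p-[0,0,102.5]),f([544,204,90]))"
```

```text
time: 12.35
tool_pos: [638.9, -167.3, 266.5]
tcp_rot: [179.9, -0.1, 12.1]
ft_force: [0.2, 0.3, -2.6]
finger_gap: 22.9
grip_force: 59.2
time: 12.85
tool_pos: [581.9, 54.6, 264.1]
tcp_rot: [-180.0, 0.1, 12.2]
ft_force: [0.9, 0.4, -1.5]
finger_gap: 22.8
grip_force: 59.2
time: 13.35
tool_pos: [542.4, 207.5, 264.1]
tcp_rot: [-179.9, 0.1, 12.5]
ft_force: [0.0, -0.1, -2.4]
finger_gap: 22.3
grip_force: 59.2
time: 13.75
tool_pos: [543.9, 203.4, 219.1]
tcp_rot: [180.0, 0.1, 12.2]
ft_force: [-0.2, 0.1, -2.0]
finger_gap: 22.8
grip_force: 59.3
[544.47357947 203.66726592 220.09320138] [177.12100821 349.13751417] [178.06170929 394.12399118]
```

View pics/g5.png

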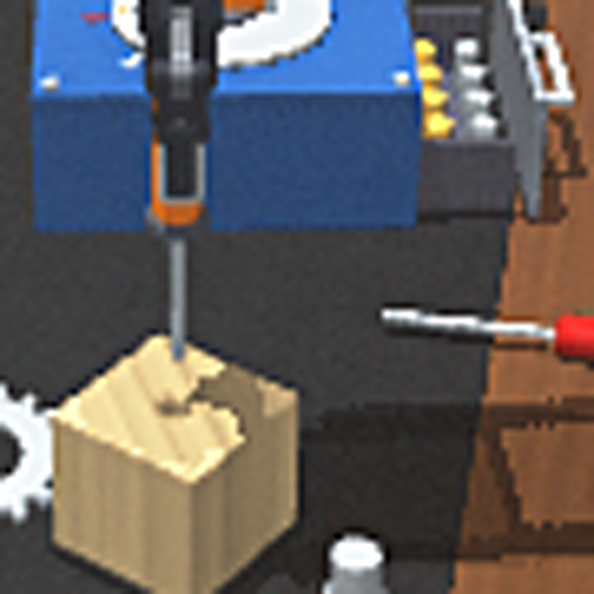

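The tip at (178,360) is over the hole at (174,405), offset by about 1.5 mm in x, so I'll shift 1 mm and lower.

```bash
python3 -m jog '[[0,0,0,1,0,15,1],[0,0,0,0,0,12,1],[0,0,0,0,0,12,1],[0,0,0,0,0,0,1]]'
python3 -m jog '[[0,0,0,0,0,15,1],[0,0,0,0,0,20,1],[0,0,0,0,0,20,1],[0,0,0,0,0,8,1],[0,0,0,0,0,0,1]]'
python3 -m jog '[[0,0,0,0,0,2,1],[0,0,0,0,0,1.5,1],[0,0,0,0,0,0,1],[0,0,0,0,0,0,1]]'
```

```text
time: 14.2
tool_pos: [543.4, 203.9, 177.0]
tcp_rot: [180.0, 0.3, 12.3]
ft_force: [0.5, -0.3, -2.1]
finger_gap: 22.8
grip_force: 59.3
time: 14.7
tool_pos: [543.9, 204.1, 115.4]
tcp_rot: [180.0, 0.2, 12.3]
ft_force: [-0.7, -0.5, -1.1]
finger_gap: 22.8
grip_force: 59.3
time: 15.1
tool_pos: [545.5, 204.5, 114.5]
tcp_rot: [-180.0, -0.1, 12.3]
ft_force: [0.1, 1.1, -1.9]
finger_gap: 22.7
grip_force: 59.3
```

```bash
python3 -m jog '[[0,0,0,0,0,1,1],[0,0,0,0,0,0.7,1],[0,0,0,0,0,0,1],[0,0,0,0,0,0,1]]'
```

```text
time: 15.5
tool_pos: [545.3, 204.5, 112.7]
tcp_rot: [-180.0, -0.0, 12.3]
ft_force: [-1.4, -0.2, 3.1]
finger_gap: 22.7
grip_force: 59.9
```

Contact at 112.7, so the flange is seated. I'll release, rise and look.

```bash
python3 -m jog '[[0,0,0,0,0,0,0],[0,0,0,0,0,0,-0.5],[0,0,0,0,0,0,-1],[0,0,0,0,0,0,-1],[0,0,0,0,0,0,-1]]' 20
python3 -m jog '[[0,0,0,0,0,-20,-1],[0,0,0,0,0,-40,-1],[0,0,0,0,0,-40,-1],[0,0,0,0,0,-40,-1],[0,0,0,0,0,0,-1]]'
python3 -c "
from h import *
a=snap('top','t6');b=snap('side','s6')
A=cv2.resize(a['pixels'][150:270,240:360],None,fx=3.3,fy=3.3,interpolation=2);B=cv2.resize(b['pixels'][180:280,225:325],None,fx=3.96,fy=3.96,interpolation=2)
cv2.imwrite('pics/g6.png',np.hstack([A,B])[:,:,::-1])"
```

```text
time: 16.0
tool_pos: [545.0, 204.3, 112.0]
tcp_rot: [180.0, 0.0, 12.3]
ft_force: [-0.3, 0.5, -0.2]
finger_gap: 85.3
grip_force: 0.0
time: 16.5
tool_pos: [548.2, 205.3, 260.0]
tcp_rot: [-180.0, -0.7, 12.3]
ft_force: [0.8, -0.3, 0.5]
finger_gap: 85.5
grip_force: 0.0
```

View pics/g6.png

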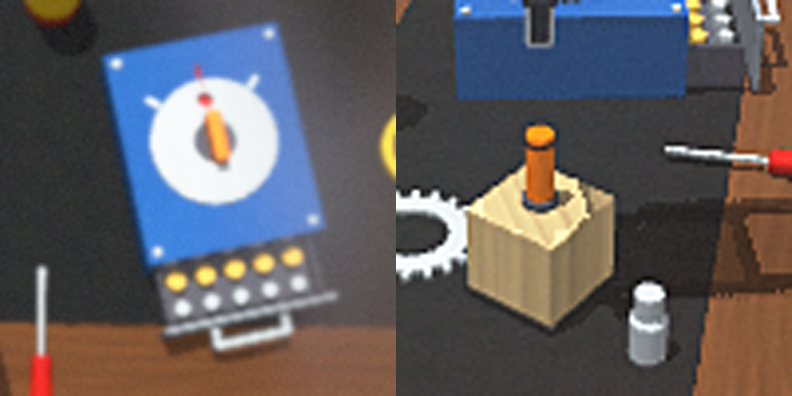

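The pin is upright with its flange on the stand at (540,205). The turret hole is at the red mark (205,100), and the tray is out.

```bash
python3 -m jog '[[0,0,0,0,0,0,-1],[0,0,0,0,0,0,-1]]'; python3 -c "
from bench import r
print(r.hand_in())"
```

```text
time: 16.8
tool_pos: [544.2, 204.1, 250.1]
tcp_rot: [180.0, 0.2, 12.3]
ft_force: [-0.1, -0.9, 0.6]
finger_gap: 85.7
grip_force: 0.0
the job is handed in; nothing more can be done
None
```

The job is handed in at 16.8 s: the turret is in its red-mark stop, the tray is out, the pin is upright and home in its stand, and I saw nothing else on the bench moved; the hand-in returned no verdict.

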